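# Square a trio of chocolate bars in the banding jig and lock the side stop

## Robot

A 6-joint arm with a two-finger parallel gripper is mounted at the origin on a cart in front of the work surface, level with it; the furniture and walls round the work are solid. World frame = base frame: x ahead of the robot, y to its left, z up, the work surface at z = 0. Lengths are in m, angles in degrees, forces in N, time in s.
With the tool pointing down it reaches from about 0.35 to 0.875 m from the base axis. Payload 15.5 kg.
Tool frame: the origin (TCP) lies at the very end of the fingers, on their centre line; the grasp point (between the pads) lies 19 mm behind it (manip.grip_point_offset is the z of the grasp point in the tool frame, in m); z points along the fingers, y is the line along which they close (so a half turn about z gives the same grasp; the last joint's range is limited). The gripper opens to 85 mm and grips with 20 to 120 N. Pads are 22 mm wide; open, the fingers measure 114 mm over their backs; the gripper's body (76 mm by 85 mm) begins 54 mm behind the grasp point. The pads swing forward as they close: fully open they stand 13 mm farther back than shut.
Start: joints at [-80.243, 28.281, 77.091, -0, 74.628, -5.472], TCP at [0.164, -0.603, 0.209] pointing down, gripper open.
Joint ranges: [-166.48, 166.48], [-47.26, 123.95], [12.59, 153.08], [-70.14, 250.14], [6.76, 159.57], [-176.63, 176.63]. Speed limits (degrees/s): [108.29, 108.29, 147.25, 172.46, 172.46, 172.46].

## Interface

Orientations are given as a 3x3 rotation matrix whose columns are the frame's x, y, z axes.
In Python, from bench import manip, vision gives the robot as it stands.
- The arm moves only by the shell command python3 -m crank 'ROWS' [FORCE]. ROWS is JSON, a list of rows, each a list of 7 numbers: the opening in per cent of the stroke, from 0 (shut) to 100 (fully open), then the shift along the tool's x, y, z in units of 40 mm (1.0 is 40 mm), then the turn, a rotation vector about the tool's x, y, z in units of 5 degrees (1.0 is 5 degrees). In form: [[fingers, tx, ty, tz, rx, ry, rz], ...]. A call has 1 to 20 rows; each row is the pose to reach, as a shift and turn from the pose commanded when the call began, along the tool's axes at that moment; what a row does not reach only later rows make up. A row lasts 1/12 s, in which the tool goes at most 41.7 mm and 7.16 degrees, less where a joint would pass 70% of its speed; a pose out of reach is approached as far as the arm can. A call with a gripper value outside its range is refused whole. The fingers move at their own pace and stop on an object; FORCE is the grip in N (left out, the last holds). Time passes only in rows, so rows that repeat a pose let the fingers close. It gives the time, the measured TCP pose, the force, the opening and the grip force at its end, in the units of the state.
- manip.state(): the state, without advancing time (a new reading comes with each control period).
- vision.snapshot(name): name is "scene" or "top" or "wrist"; returns (picture, depth): 480x640x3 uint8, red, green, blue; 480x640 float32, m along the optical axis (not along the pixel's ray), 0 where there is no reading.
- vision.camera_params(name): a dict with "intrinsics" (3x3 intrinsics, pixels), "dist_coeffs" ([k1, k2, p1, p2, k3] as OpenCV has them; the pictures are not rectified), "xyz" and "rotation" of the camera in the world. Camera axes: x right, y up, looking along -z (the intrinsics and any distortion apply to the point x, -y, -z); pixel columns grow to the right and rows downward; lengths in m; the calibration is good to about 2 mm. A picture is of the moment at which its call begins: read the wrist's pose just before it. camera_params takes no time and is no camera call; for the wrist camera it gives the pose at the moment of the call.
- manip.job_done(): hands the job in; it is judged then, once.
The state is a dict: "clock": time; "q": joint angles; "qd": joint speeds; "tau": joint torques, N m; "eef_pos": TCP position; "tcp_rot": TCP orientation; "contact_force": force on the tool from outside, world axes, zero at the start; "ft_torque": the same for the moment, N m; "opening": finger opening in m; "grip_force": force on a finger pad.
Only numpy, scipy, OpenCV 4.12 (cv2) and the standard library are available. Lean on these libraries where they do the work, as an engineer would, in place of code of your own. Each camera call takes 0.05 s, during which the arm holds its last target. There are 200 camera calls.

## Task

Get the stack of three chocolate bars ready for banding: with the fingertips push the stack straight back until all three bars sit against the jig's back fence, then push the side stop up until it holds the bars snugly against the side fence, and then turn the red wing screw clockwise, stroke by stroke on its wings, until it is tight. Do not lift or tip any of the bars, and leave the stamp, the tin and the ribbon roll where they are.

Things in the scene. Friction and masses are not known exactly. Their poses are not given: they have to be found in the camera images.
- jig: Banding jig: pale wooden board fixed on the bench, top 12 mm above it. Origin on the bench under the board; x points from the open front (robot side) to the back fence, y left toward the side fence, z up. The board spans x -115 to +100 mm, y -125 to +125 mm. A flush aluminium track runs along y at x = +5 mm. Bars that are home in the corner have their centres at x +5, y +64 mm.
- jig_corner (a point): Inner corner of the two brown wooden fences, on the board's top, at jig x +80, y +100 mm; axes as the jig's. From here the back fence's inner face runs 164 mm toward -y and the side fence's inner face 156 mm toward -x. Both fences are 32 mm high (top 44 mm above the bench), 14 mm thick.
- side_stop (a joint): Travel (m) of the grey and aluminium stop along the track: 0 = drawn back, growing toward the side fence (jig +y). The opening between stop and side fence is 117 mm minus this, so at 0.045 it is 72 mm, a bar's width. At the start 0 to 0.015. With the wing screw loose the stop slides with about 7 N and stays where it is left; with the screw tight it is clamped.
- stop_face (a point): Middle of the stop's aluminium face plate on the side of the bars: plate 100 mm along jig x, 8 mm thick, top 44.5 mm above the bench. Axes as the jig's.
- stop_rear (a point): Middle of the rear end of the stop's grey foot: a flat upright face on the stop's -y side, 40 mm wide along jig x, from 12.5 to 30 mm above the bench (point at 22 mm). The place to push the stop toward the side fence. The foot (40 mm wide, top at 30 mm) runs from here 85 mm to the back of the face plate; the wings pass above it. Axes as the jig's.
- screw_hub (a point): On the upright axis of the red wing screw, half-way up its wings (49 mm above the bench when tight, 1 to 2 mm higher when loose); 45 mm from the foot's rear end, 40 mm from the back of the face plate. Two opposite wings lie along this point's x axis (along jig y at value 0), each from the hub (7 mm radius) out to 34 mm from the axis, 6 to 7 mm thick, from 9 mm below to 12 mm above this point.
- wing_screw (a joint): Turn (rad) of the wing screw, growing clockwise seen from above (tightening; it sinks 1.5 mm a turn). 0 = its lower end just meets the track, negative = loose, -5.6 to -3.4 at the start. Loose it turns with about 0.04 N m (2 N at 20 mm from the axis) and stays where it is left; above 0 it binds and by about +0.5 it stops dead. Tight means above 0.15.
- dark_bar_centre (a point): A wrapped chocolate bar, 150 x 72 mm and 9.5 mm thick, 85 g, dark brown, lowest of the stack, on the board; loose. The point is its centre; its x axis runs along its 150 mm length (toward the back fence).
- cream_bar_centre (a point): A wrapped chocolate bar, 150 x 72 mm and 9.5 mm thick, 85 g, cream, middle of the stack; loose. The point is its centre; its x axis runs along its 150 mm length (toward the back fence).
- pink_bar_centre (a point): A wrapped chocolate bar, 150 x 72 mm and 9.5 mm thick, 85 g, pink, top of the stack (top face 40.5 mm above the bench); loose. The point is its centre; its x axis runs along its 150 mm length (toward the back fence).
- stamp: Wooden hand stamp standing to the right of the jig, 25 x 34 x 59 mm, loose; origin at its underside. To be left alone.
- tin: Round pastille tin, 70 mm across, 36 mm high, right of the jig, loose; origin at its underside. To be left alone.
- ribbon: White-sided roll of dark pink ribbon, 25 mm high, about 92 x 116 mm with its tail, left of the jig, loose; origin at its underside. To be left alone.

How it is judged (in metres and radians):
On the way, in this order (a step that is already met when the one before it is completed fails the run):
1. all three bars pushed back against the back fence, the stop still drawn back (x of each of dark_bar_centre, cream_bar_centre, pink_bar_centre in the frame of jig above 0.002 m and value of joint side_stop below 0.035 m), for 0.2 s.
2. the stop pushed up, the bars snug between it and the side fence, the screw still loose (value of joint side_stop above 0.043 m and value of joint wing_screw below -0.5 rad and y of dark_bar_centre in the frame of jig between 0.061 and 0.067 m and y of cream_bar_centre in the frame of jig between 0.061 and 0.067 m and y of pink_bar_centre in the frame of jig between 0.061 and 0.067 m), for 0.2 s.
3. the wing screw turned tight with the bars still snug (value of joint side_stop above 0.043 m and value of joint wing_screw above 0.15 rad), for 0.2 s.
At the end, for the whole second after the job is handed in: The three bars lie stacked in the corner of the jig, each within 3 mm of its home place along and across and square within 2 degrees; the stop is within 2 mm of touching them; the wing screw is tight (value above 0.15); nothing moves (all of step 3 and x of dark_bar_centre in the frame of jig between 0.002 and 0.008 m and y of dark_bar_centre in the frame of jig between 0.061 and 0.067 m and angle between the x axis of each of dark_bar_centre, cream_bar_centre, pink_bar_centre and the x axis of jig, either way round below 0.035 rad and z of dark_bar_centre in the frame of jig between 0.01375 and 0.01975 m and x of cream_bar_centre in the frame of jig between 0.002 and 0.008 m and y of cream_bar_centre in the frame of jig between 0.061 and 0.067 m and z of cream_bar_centre in the frame of jig between 0.02325 and 0.02925 m and x of pink_bar_centre in the frame of jig between 0.002 and 0.008 m and y of pink_bar_centre in the frame of jig between 0.061 and 0.067 m and z of pink_bar_centre in the frame of jig between 0.03275 and 0.03875 m and linear speed of side_stop below 0.005 m/s).
It fails at once if a bar is lifted by more than 7 mm or tipped by more than 8 degrees (z of dark_bar_centre in the frame of jig above 0.02375 m or angle between any of dark_bar_centre, cream_bar_centre, pink_bar_centre's own z axis and vertical above 0.15 rad or z of cream_bar_centre in the frame of jig above 0.03325 m or z of pink_bar_centre in the frame of jig above 0.04275 m).
It fails at once if the stamp, the tin or the ribbon roll is moved by more than 2 cm (distance of any of stamp, tin, ribbon from where it was at the start of the episode above 0.02 m).
It also fails if it takes over 61 s, if anything falls off the work surface, if the arm or the gripper's body presses on something with over 40 N, if the wrist force passes 120 N, or if a joint passes its speed limit or range.

## Working session

There is one attempt and no reset: what is moved stays moved. The work goes in short steps, Python scripts to look and compute and a shell command to move; the robot and the scene stay as the last step left them, time stands still between calls to the robot, and variables do not carry over. Pictures are saved under pics/ and viewed, at most 10 in all, crops included, and the job is handed in when it is done.

```bash
ls; mkdir -p pics; python3 - <<'E'
from bench import manip, vision
import cv2,numpy as np
print(manip.state())
for n in("top","scene"):
    p,d=vision.snapshot(n); cv2.imwrite(f"pics/{n}0.png",p[:,:,::-1]); np.savez(f"pics/{n}0.npz",p=p,d=d)
    print(n,vision.camera_params(n))
E
```

```text
pics
{'clock': 0.0, 'q': array([-8.02420781e+01,  2.83162746e+01,  7.71292079e+01,  1.58588791e-03,
        7.46272548e+01, -5.47079720e+00]), 'qd': array([ 0.04483576, -0.07936778,  0.07419046, -0.01649252,  0.03145046,
       -0.00421778]), 'tau': array([-2.71463192e-03, -8.82165027e+01, -3.83882618e+01, -5.09898236e-04,
        9.87706531e-03,  1.61945286e-05]), 'eef_pos': array([ 0.16412477, -0.60265104,  0.2084729 ]), 'tcp_rot': array([[ 9.64886899e-01,  2.62665637e-01, -1.88860265e-04],
       [ 2.62665664e-01, -9.64886093e-01,  1.25566066e-03],
       [ 1.47590265e-04, -1.26117763e-03, -9.99999194e-01]]), 'contact_force': array([1.09932311, 0.48515411, 0.5145    ]), 'ft_torque': array([ 0.01795629,  0.00325009, -0.03809658]), 'grip_force': 0.0, 'opening': 0.08573094059479822}
top {'intrinsics': array([[461.1746934 ,   0.        , 315.24052196],
       [  0.        , 461.1746934 , 243.17778112],
       [  0.        ,   0.        ,   1.        ]]), 'dist_coeffs': array([-0.06189196,  0.        ,  0.        ,  0.        ,  0.        ]), 'xyz': array([0.53516057, 0.01361389, 0.93161336]), 'rotation': array([[ 0.0093922 ,  0.9971272 , -0.07516069],
       [-0.99952453,  0.01156914,  0.02858104],
       [ 0.02936847,  0.07485652,  0.99676175]])}
scene {'intrinsics': array([[502.30557762,   0.        , 321.21677854],
       [  0.        , 502.30557762, 246.91634423],
       [  0.        ,   0.        ,   1.        ]]), 'dist_coeffs': array([-0.13504069,  0.        ,  0.        ,  0.        ,  0.        ]), 'xyz': array([-0.00673301, -0.46561852,  0.44523515]), 'rotation': array([[ 0.62860478,  0.36729897, -0.68552716],
       [-0.77769338,  0.30479694, -0.54981072],
       [ 0.00700167,  0.87874359,  0.47724279]])}
```

View pics/top0.png

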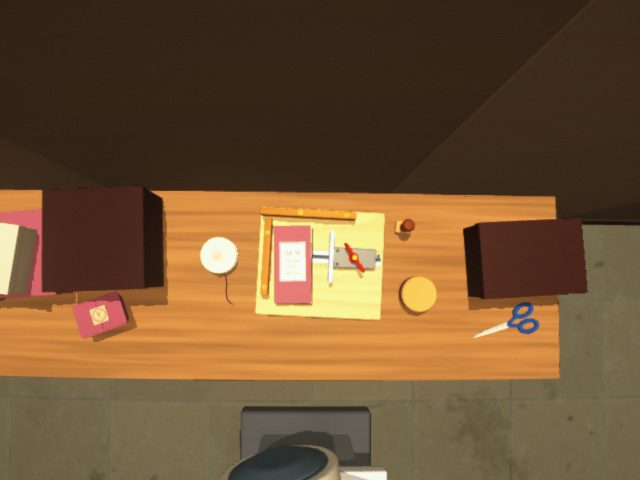

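View pics/scene0.png

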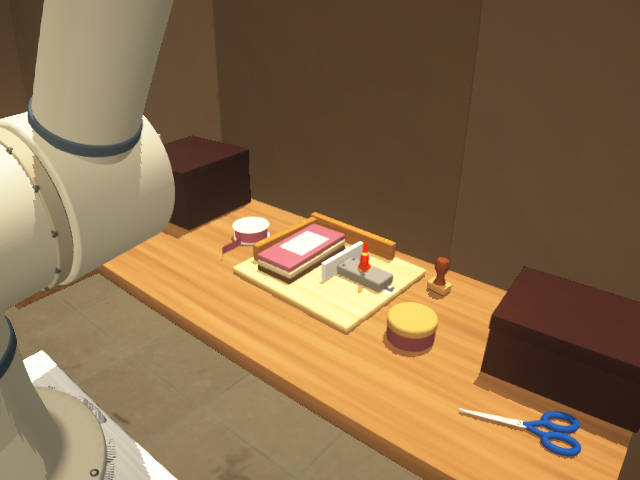

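The top view shows the jig at about cols 257–385, rows 208–318, with the back fence at row 213 and the side fence at col 267. The bars are centred near (293,265), the stop plate near (331,257) and the red screw near (355,258). The tin is at (418,294), the stamp at (405,227) and the ribbon at (219,256).

```bash
cat > h.py <<'E'
import numpy as np,cv2
from bench import manip,vision
def rays(cp,uv,z):
    uv=np.asarray(uv,float).reshape(-1,1,2)
    n=cv2.undistortPoints(uv,cp["intrinsics"],cp["dist_coeffs"]).reshape(-1,2)
    d=np.c_[n[:,0],-n[:,1],-np.ones(len(n))]@cp["rotation"].T
    o=cp["xyz"]; return o+d*((z-o[2])/d[:,2])[:,None]
def rect(pts):
    c,s,a=cv2.minAreaRect((pts[:,:2]*1000).astype(np.float32)); return cv2.boxPoints((c,s,a)).round(1).tolist(),np.round(c,1),np.round(s,1),round(a,2)
def big(m):
    n,l,st,_=cv2.connectedComponentsWithStats(m.astype(np.uint8)); i=1+st[1:,4].argmax(); return l==i
def pix(m): v,u=np.nonzero(m); return np.c_[u,v]
def outline(m):
    c=max(cv2.findContours(m.astype(np.uint8),cv2.RETR_EXTERNAL,cv2.CHAIN_APPROX_NONE)[0],key=cv2.contourArea); return c.reshape(-1,2)
E
python3 - <<'E'
from h import *
f=np.load("pics/top0.npz");p=f["p"];cp=vision.camera_params("top")
hsv=cv2.cvtColor(p,cv2.COLOR_RGB2HSV)
for n,(u,v) in dict(board=(340,300),fenceB=(330,215),fenceS=(266,270),pink=(283,240),pink2=(300,296),plate=(331,245),foot=(345,265),red=(350,249),tin=(418,294),bench=(300,350),rednear=(361,267)).items(): print(n,hsv[v,u],p[v,u],round(float(f["d"][v,u]),3))
H,S,V=[hsv[...,i].astype(int) for i in range(3)]
roi=np.zeros(H.shape,bool);roi[200:325,250:392]=1
masks=dict(board=(roi&(H>=20)&(H<=32)&(V>180)&(S>60),.012),pink=(roi&((H>165)|(H<4))&(S>80)&(S<200)&(V>60),.0405),red=(roi&((H<6)|(H>174))&(S>210)&(V>130),.06),fence=(roi&(H>=9)&(H<=18)&(V>120)&(S>200),.044),grey=(roi&(S<60)&(V>60),.030))
for k,(m,z) in masks.items():
    m=big(m); print(k,m.sum(),rect(rays(cp,outline(m)+0.0,z)))
c=p[200:325,250:395];cv2.imwrite("pics/c0.png",cv2.resize(c,None,fx=5.5,fy=4.8,interpolation=cv2.INTER_CUBIC)[:,:,::-1])
E
```

```text
board [ 27 109 249] [249 240 143] 0.916
fenceB [ 18 198 249] [249 170  56] 0.895
fenceS [ 17 196 247] [247 165  57] 0.884
pink [  1 120 233] [233 126 123] 0.89
pink2 [  1 124 230] [230 121 118] 0.884
plate [ 70   3 251] [248 251 249] 0.892
foot [ 21  59 208] [208 194 160] 0.902
red [  4 232 248] [248  50  22] 0.872
tin [ 22 160 250] [250 206  93] 0.893
bench [ 15 175 210] [210 138  66] 0.918
rednear [  4 236 249] [249  49  19] 0.874
board 7192 ([[453.3999938964844, -143.3000030517578], [668.0, -152.10000610351562], [678.2000122070312, 97.30000305175781], [463.6000061035156, 106.0999984741211]], array([565.8, -23. ]), array([249.7, 214.7]), 87.66)
pink 1584 ([[487.79998779296875, 64.19999694824219], [489.8999938964844, -4.400000095367432], [636.4000244140625, -0.0], [634.2999877929688, 68.5999984741211]], array([562.1,  32.1]), array([146.6,  68.6]), 1.73)
red 43 ([[566.2000122070312, -77.80000305175781], [569.0, -87.4000015258789], [602.7999877929688, -77.5], [600.0, -68.0]], array([584.5, -77.7]), array([35.2, 10. ]), 16.25)
fence 257 ([[646.5999755859375, -86.4000015258789], [658.0, -87.19999694824219], [669.7000122070312, 93.80000305175781], [658.2999877929688, 94.5]], array([658.1,   3.7]), array([181.3,  11.4]), 86.3)
grey 989 ([[530.2000122070312, 55.70000076293945], [530.9000244140625, 6.900000095367432], [605.2999877929688, 8.0], [604.5999755859375, 56.79999923706055]], array([567.8,  31.8]), array([74.4, 48.8]), 0.84)
```

View pics/c0.png

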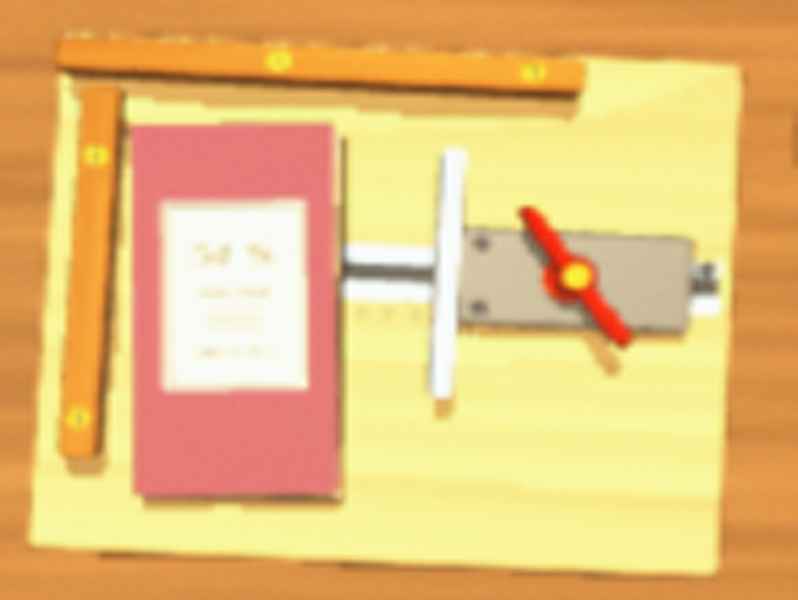

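The board fit measures 249.7 × 214.7 mm against the stated 250 × 215. That puts the jig origin at about (573.3, -23.3) mm with yaw -2.35°. The pink bar is at jig (-13.5, 55) with about 4° yaw, and the screw is at about -5.4 rad. Next I move in front of the stack.

```bash
python3 -m crank '[[30,11.16,-13.45,2,0,0,3.51],[30,11.16,-13.45,2,0,0,3.51],[30,11.16,-13.45,2,0,0,3.51],[30,11.16,-13.45,2,0,0,3.51],[30,11.16,-13.45,2,0,0,3.51],[30,11.16,-13.45,2,0,0,3.51],[30,11.16,-13.45,2,0,0,3.51],[30,11.16,-13.45,2,0,0,3.51],[30,11.16,-13.45,2,0,0,3.51],[30,11.16,-13.45,2,0,0,3.51],[30,11.16,-13.45,2,0,0,3.51],[30,11.16,-13.45,2,0,0,3.51],[30,11.16,-13.45,2,0,0,3.51],[30,11.16,-13.45,2,0,0,3.51],[30,11.16,-13.45,2,0,0,3.51],[30,11.16,-13.45,2,0,0,3.51],[30,11.16,-13.45,2,0,0,3.51],[30,11.16,-13.45,2,0,0,3.51],[30,11.16,-13.45,2,0,0,3.51],[30,11.16,-13.45,2,0,0,3.51]]'
```

```text
clock: 1.77
eef_pos: [0.4532, 0.0333, 0.1289]
tcp_rot: [[0.999, -0.04, -0.001], [-0.04, -0.999, -0.0], [-0.001, 0.0, -1.0]]
contact_force: [-0.6, -0.7, -0.3]
opening: 0.0258
grip_force: 0.0
```

```bash
python3 -m crank '[[30,0,0,1.0,0,0,0],[30,0,0,2.0,0,0,0],[30,0,0,2.5,0,0,0],[30,0,0,2.88,0,0,0],[30,0,0,2.88,0,0,0],[30,0,0,2.88,0,0,0]]'; python3 - <<'E'
from h import *
for n in ("wrist","scene"):
    p,d=vision.snapshot(n)
    if n=="scene": p=cv2.resize(p[200:340,220:440],(800,510),interpolation=cv2.INTER_CUBIC)
    cv2.imwrite(f"pics/{n}1.png",p[:,:,::-1])
E
```

```text
clock: 2.27
eef_pos: [0.4529, 0.0323, 0.0139]
tcp_rot: [[0.999, -0.042, -0.002], [-0.042, -0.999, 0.0], [-0.002, 0.0, -1.0]]
contact_force: [0.9, 0.4, 0.3]
opening: 0.0257
grip_force: 0.0
```

View pics/scene1.png

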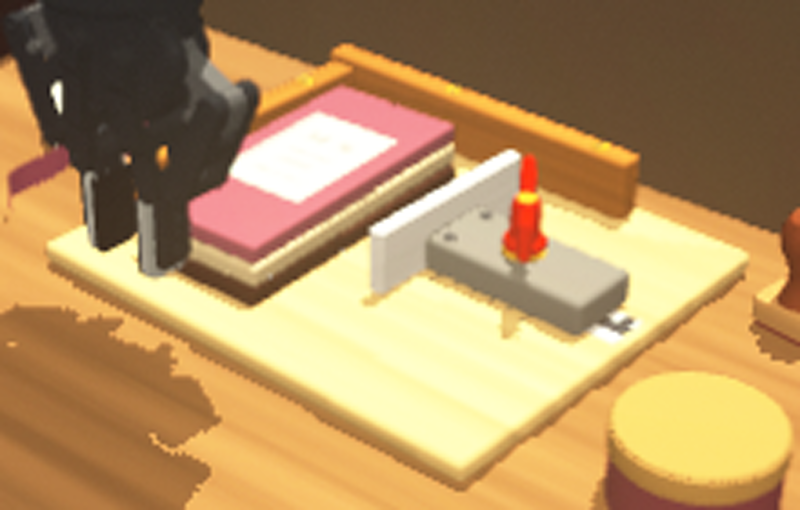

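The fingers stand low in front of the bars (crop about (110–165, 240)), with their tips near board level. I push now.

```bash
python3 -m crank '[[30,0.1,0,0,0,0,0],[30,0.2,0,0,0,0,0],[30,0.28,0,0,0,0,0],[30,0.34,0,0,0,0,0],[30,0.4,0,0,0,0,0],[30,0.45,0,0,0,0,0],[30,0.5,0,0,0,0,0],[30,0.55,0,0,0,0,0],[30,0.6,0,0,0,0,0],[30,0.65,0,0,0,0,0],[30,0.7,0,0,0,0,0],[30,0.75,0,0,0,0,0],[30,0.8,0,0,0,0,0],[30,0.85,0,0,0,0,0],[30,0.88,0,0,0,0,0],[30,0.91,0,0,0,0,0],[30,0.94,0,0,0,0,0],[30,0.94,0,0,0,0,0]]'
```

```text
clock: 3.87
eef_pos: [0.4914, 0.0318, 0.0139]
tcp_rot: [[0.999, -0.041, 0.0], [-0.041, -0.999, -0.0], [0.0, -0.0, -1.0]]
contact_force: [-1.1, -0.3, 0.3]
opening: 0.0261
grip_force: 0.0
```

```bash
python3 -m crank '[[30,0.03,0,0,0,0,0],[30,0.06,0,0,0,0,0],[30,0.06,0,0,0,0,0]]'|sed -n '2p;4p';python3 -m crank '[[30,0.03,0,0,0,0,0],[30,0.06,0,0,0,0,0],[30,0.06,0,0,0,0,0]]'|sed -n '2p;4p'
```

```text
eef_pos: [0.4926, 0.0318, 0.0137]
contact_force: [-4.4, 1.4, 1.9]
eef_pos: [0.493, 0.0319, 0.0135]
contact_force: [-13.2, 1.7, 7.1]
```

```bash
python3 - <<'E'
from h import *
print(manip.state()["contact_force"])
p,d=vision.snapshot("top");cp=vision.camera_params("top")
hsv=cv2.cvtColor(p,cv2.COLOR_RGB2HSV);H,S,V=[hsv[...,i].astype(int) for i in range(3)]
roi=np.zeros(H.shape,bool);roi[200:325,250:392]=1
m=big(roi&((H>165)|(H<4))&(S>80)&(S<200)&(V>60));print(m.sum(),rect(rays(cp,outline(m)+0.0,.0405)))
c=p[200:325,250:395];c=cv2.resize(c,(400,300),interpolation=cv2.INTER_CUBIC)
s,_=vision.snapshot("scene");s=cv2.resize(s[200:340,220:440],(400,300),interpolation=cv2.INTER_CUBIC)
cv2.imwrite("pics/b2.png",np.hstack([c,s])[:,:,::-1])
E
```

```text
[-13.20978341   1.67322607   7.11349974]
846 ([[554.0, -5.599999904632568], [653.7000122070312, -7.199999809265137], [654.7999877929688, 62.20000076293945], [555.0999755859375, 63.79999923706055]], array([604.4,  28.3]), array([69.4, 99.7]), 89.1)
```

View pics/b2.png

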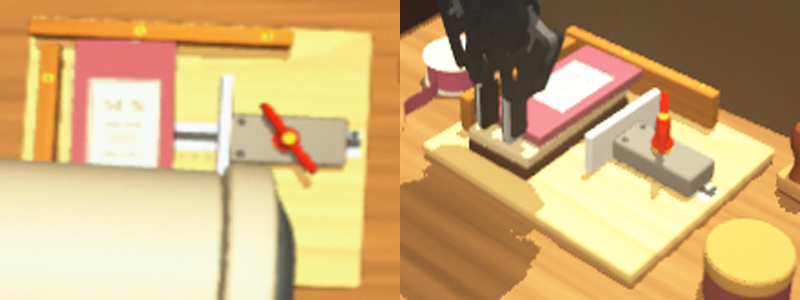

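The view shows the pink bar at the back fence, but the cream and dark bars still stick out in front, with the tips apparently over the cream bar. I'll check the heights with the depth image before moving.

```bash
cat >> h.py <<'E'
J0=np.array([.5733,-.0233,0]);a=np.radians(-2.35);RJ=np.array([[np.cos(a),-np.sin(a),0],[np.sin(a),np.cos(a),0],[0,0,1]])
def cloud(n):
    p,d=vision.snapshot(n);cp=vision.camera_params(n)
    uv=np.stack(np.meshgrid(np.arange(640),np.arange(480)),-1).reshape(-1,1,2).astype(float)
    q=cv2.undistortPoints(uv,cp["intrinsics"],cp["dist_coeffs"]).reshape(-1,2);z=d.reshape(-1)
    P=np.c_[q[:,0]*z,-q[:,1]*z,-z]@cp["rotation"].T+cp["xyz"]
    return p,((P-J0)@RJ*1000).reshape(480,640,3),d
E
python3 - <<'E'
from h import *
p,P,d=cloud("scene");np.savez("pics/s2.npz",p=p,P=P)
hsv=cv2.cvtColor(p,cv2.COLOR_RGB2HSV)
s=cv2.resize(p[220:295,230:340],(800,545),interpolation=cv2.INTER_NEAREST);cv2.imwrite("pics/s2.png",s[:,:,::-1])
for u in (252,258,262,270):
  for v in range(230,290,3):
    print(u,v,P[v,u].round(0),p[v,u])
E
```

```text
252 230 [-92.  92.  84.] [57 49 42]
252 233 [-20. 177.  22.] [222 179 156]
252 236 [-21. 177.  17.] [170  83  88]
252 239 [-20. 178.  10.] [169  82  87]
252 242 [-21. 178.   4.] [177 104 101]
252 245 [-26. 172.   1.] [167 124  79]
252 248 [-33. 165.   0.] [232 167  88]
252 251 [-42. 154.   2.] [232 166  89]
252 254 [-50. 145.   2.] [228 159  87]
252 257 [-69. 123.  12.] [253 250 176]
252 260 [-78. 113.  14.] [255 252 185]
252 263 [-84. 107.  13.] [253 242 157]
252 266 [-91.  99.  13.] [255 253 192]
252 269 [-96.  93.  12.] [235 198 116]
252 272 [-104.   84.   14.] [236 198 116]
252 275 [-110.   78.   13.] [237 200 118]
252 278 [-113.   75.   10.] [227 184 107]
252 281 [-112.   76.    3.] [174 130  74]
252 284 [-116.   72.    1.] [173 117  63]
252 287 [-122.   65.    1.] [169 113  61]
258 230 [-91.  78.  88.] [57 49 42]
258 233 [-91.  78.  83.] [58 50 42]
258 236 [ -9. 173.  13.] [82 58 52]
258 239 [ -8. 175.   6.] [161  79  83]
258 242 [-65. 109.  45.] [248 175  77]
258 245 [-71. 103.  44.] [249 177  69]
258 248 [-71. 104.  38.] [163 101  43]
258 251 [-73. 102.  34.] [163  99  44]
25
[... 1313 characters left out ...]
 81.] [58 50 42]
270 236 [-77.  66.  76.] [60 51 42]
270 239 [-79.  63.  73.] [59 49 38]
270 242 [-79.  64.  67.] [58 48 35]
270 245 [-78.  66.  60.] [61 50 38]
270 248 [-77.  67.  54.] [61 50 38]
270 251 [-79.  66.  50.] [64 51 38]
270 254 [-79.  65.  44.] [64 52 39]
270 257 [-79.  65.  39.] [63 51 37]
270 260 [-79.  67.  32.] [219 191 134]
270 263 [-83.  62.  31.] [239 219 158]
270 266 [-89.  56.  30.] [213 183 129]
270 269 [-89.  56.  24.] [177 149 102]
270 272 [-90.  55.  19.] [88 59 39]
270 275 [-91.  55.  14.] [160 120  70]
270 278 [-96.  50.  12.] [235 198 117]
270 281 [-103.   42.   13.] [236 199 115]
270 284 [-109.   36.   13.] [237 200 117]
270 287 [-114.   30.   13.] [233 194 114]
```

View pics/s2.png

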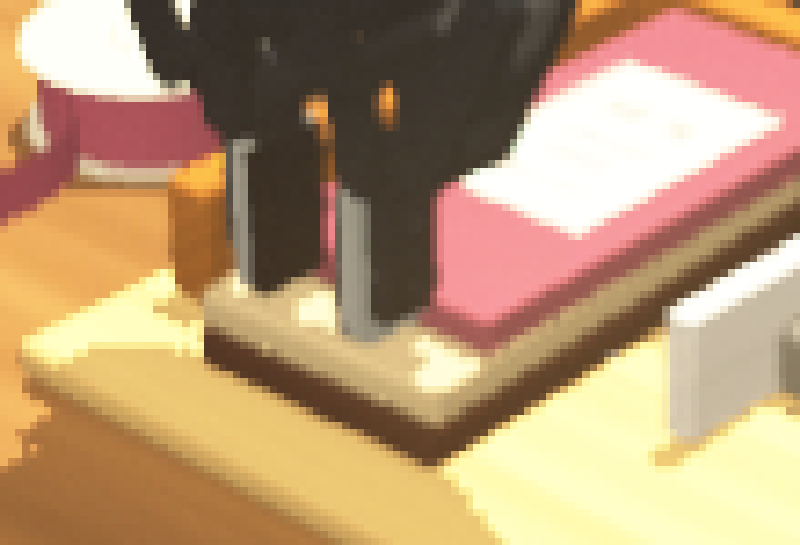

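The tips sit about 20 mm above the reported TCP at this opening: they show at about z 33 mm, at crop (275,285) and (370,330). Only the pink bar moved. I back off, go lower and check the tip height before pushing again.

```bash
python3 -m crank '[[30,-0.1,0,0,0,0,0],[30,-0.2,0,-0.1,0,0,0],[30,-0.6,0,-0.1,0,0,0],[30,-1,0,-0.1,0,0,0],[30,-1.05,0,0,0,0,0],[30,-1.05,0,0.3,0,0,0],[30,-1.05,0,0.3,0,0,0]]'; python3 - <<'E'
from h import *
p,P,d=cloud("scene")
m=(p.max(2)<75)&(abs(P[...,0]+125)<25)&(abs(P[...,1]-52)<45)&(P[...,2]<60)
v,u=np.nonzero(m);print(m.sum(),u.min(),u.max(),v.max())
for c in range(u.min(),u.max()+1,2):
    w=v[u==c]
    if len(w): w=w.max(); print(c,w,P[w,c].round(0),P[w+1,c].round(0),P[w+2,c].round(0),p[w+1,c])
E
```

```text
clock: 5.1
eef_pos: [0.454, 0.0333, 0.001]
tcp_rot: [[0.999, -0.041, -0.0], [-0.041, -0.999, 0.0], [-0.0, -0.0, -1.0]]
contact_force: [-0.4, -0.4, 0.6]
opening: 0.0257
grip_force: 0.0
326 243 272 280
243 262 [-125.   79.   44.] [-126.   78.   43.] [-128.   76.   42.] [170 148  92]
247 274 [-130.   65.   30.] [-130.   66.   27.] [-114.   86.   10.] [104  85  60]
249 275 [-126.   66.   25.] [-114.   81.   12.] [-114.   80.   10.] [185 147  88]
251 274 [-123.   64.   26.] [-112.   78.   14.] [-112.   78.   12.] [187 161  96]
253 271 [-117.   65.   29.] [-561. -466.  445.] [-118.   65.   26.] [62 48 34]
255 271 [-113.   66.   27.] [-114.   65.   26.] [-102.   79.   13.] [80 64 42]
257 269 [-110.   64.   30.] [-109.   65.   28.] [-94.  83.  12.] [89 71 51]
263 275 [-126.   32.   40.] [-127.   31.   38.] [-126.   32.   36.] [77 65 53]
265 280 [-126.   28.   32.] [-122.   33.   26.] [-122.   32.   25.] [113 104  87]
267 279 [-122.   28.   32.] [-117.   34.   26.] [-106.   46.   13.] [100  89  74]
269 278 [-118.   27.   33.] [-113.   33.   26.] [-101.   46.   13.] [150 136 107]
271 275 [-115.   26.   37.] [-116.   25.   36.] [-114.   28.   32.] [75 60 42]
```

```bash
python3 -m crank '[[30,0,0,0.1,0,0,0],[30,0,0,0.2,0,0,0],[30,0,0,0.22,0,0,0],[30,0,0,0.22,0,0,0]]'; python3 - <<'E'
from h import *
p,P,d=cloud("scene")
m=(p.max(2)<75)&(abs(P[...,0]+125)<25)&(abs(P[...,1]-52)<45)&(P[...,2]<60)
v,u=np.nonzero(m);print(m.sum(),u.min(),u.max(),v.max())
for c in range(u.min(),u.max()+1,2):
    w=v[u==c]
    if len(w): w=w.max(); print(c,w,P[w,c].round(0),P[w+1,c].round(0),P[w+2,c].round(0),p[w+1,c])
E
```

```text
clock: 5.48
eef_pos: [0.454, 0.0333, -0.0071]
tcp_rot: [[0.999, -0.041, -0.0], [-0.041, -0.999, 0.0], [-0.0, -0.0, -1.0]]
contact_force: [-0.3, 0.6, 0.4]
opening: 0.0253
grip_force: 0.0
404 240 272 284
240 255 [-131.   78.   59.] [-131.   78.   58.] [-72. 153.   2.] [123  89  57]
242 257 [-130.   75.   57.] [-131.   73.   56.] [-73. 146.   1.] [85 65 48]
244 258 [-132.   67.   59.] [-127.   74.   52.] [-131.   69.   54.] [97 87 77]
246 265 [-130.   66.   46.] [-131.   65.   44.] [-130.   67.   42.] [77 65 54]
248 279 [-130.   65.   20.] [-112.   86.    1.] [-115.   83.    2.] [116  80  49]
250 279 [-125.   64.   18.] [-110.   83.    1.] [-111.   82.    0.] [94 70 45]
252 278 [-120.   65.   17.] [-114.   73.   10.] [-112.   75.    6.] [115  89  55]
254 276 [-116.   65.   19.] [-116.   65.   17.] [-112.   71.   11.] [77 62 41]
256 275 [-111.   66.   19.] [-113.   64.   18.] [-110.   68.   13.] [100  85  52]
258 266 [-130.   38.   55.] [-130.   38.   53.] [-129.   39.   51.] [99 88 73]
260 267 [-129.   34.   54.] [-131.   32.   54.] [-130.   34.   51.] [130 121 106]
262 267 [-131.   28.   58.] [-127.   32.   52.] [-126.   33.   50.] [100  90  78]
264 284 [-127.   30.   25.] [-125.   32.   21.] [-126.   32.   19.] [125 115  98]
266 284 [-126.   26.   25.] [-119.   34.   17.] [-120.   33.   16.] [100  89  74]
268 283 [-121.   27.   24.] [-116.   33.   18.] [-113.   37.   13.] [99 87 72]
270 281 [-118.   26.   27.] [-118.   26.   26.] [-111.   33.   17.] [83 68 48]
272 275 [-113.   25.   36.] [-113.   26.   34.] [-112.   28.   31.] [94 74 50]
```

```bash
python3 -m crank '[[30,0,0,0.05,0,0,0],[30,0.1,0,0.05,0,0,0],[30,0.2,0,0.05,0,0,0],[30,0.28,0,0.05,0,0,0],[30,0.34,0,0.05,0,0,0],[30,0.4,0,0.05,0,0,0],[30,0.45,0,0.05,0,0,0],[30,0.5,0,0.05,0,0,0],[30,0.55,0,0.05,0,0,0],[30,0.6,0,0.05,0,0,0],[30,0.65,0,0.05,0,0,0],[30,0.7,0,0.05,0,0,0],[30,0.75,0,0.05,0,0,0],[30,0.8,0,0.05,0,0,0],[30,0.85,0,0.05,0,0,0],[30,0.88,0,0.05,0,0,0],[30,0.91,0,0.05,0,0,0],[30,0.94,0,0.05,0,0,0],[30,0.94,0,0.05,0,0,0]]';python3 -m crank '[[30,0.02,0,0,0,0,0],[30,0.04,0,0,0,0,0],[30,0.04,0,0,0,0,0]]'|sed -n '2p;4p'
```

```text
clock: 7.12
eef_pos: [0.4917, 0.0318, -0.0089]
tcp_rot: [[0.999, -0.041, 0.0], [-0.041, -0.999, 0.0], [0.0, -0.0, -1.0]]
contact_force: [-2.1, 0.5, -0.2]
opening: 0.0258
grip_force: 0.9
eef_pos: [0.4924, 0.0318, -0.009]
contact_force: [-6.0, 1.1, 2.8]
```

```bash
python3 - <<'E'
from h import *
p,P,d=cloud("scene")
s=cv2.resize(p[220:295,230:340],(800,545),interpolation=cv2.INTER_NEAREST);cv2.imwrite("pics/s3.png",s[:,:,::-1])
E
```

```text
(no output)
```

View pics/s3.png

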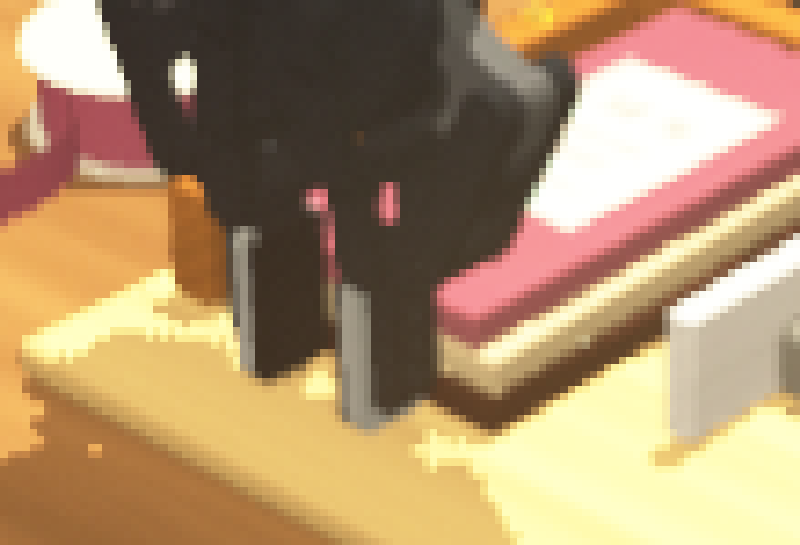

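The front faces of all three bars now line up at the fingers (crop rows 290–430). I give a final seating nudge, back off and measure the stop.

```bash
python3 -m crank '[[30,0.025,0,0,0,0,0],[30,0.04,0,0,0,0,0],[30,0.04,0,0,0,0,0],[30,0.04,0,0,0,0,0]]'|sed -n '2p;4p'; python3 -m crank '[[30,-0.1,0,0,0,0,0],[30,-0.5,0,0,0,0,0],[0,-1,0,0,0,0,0],[0,-1,0,-1,0,0,0],[0,-1,0,-2,0,0,0],[0,-1,0,-2.8,0,0,0],[0,-1,0,-2.8,0,0,0]]'|sed -n '1,2p'; python3 - <<'E'
from h import *
cp=vision.camera_params("top")
r=rays(cp,[[250+692/5.5,200+285/4.8]],.030)
print("rear",((r-J0)@RJ*1000).round(1))
for z in (.055,.065): print("hub",z,((rays(cp,[[250+575/5.5,200+275/4.8]],z)-J0)@RJ*1000).round(1))
print("plate top",((rays(cp,[[250+454/5.5,200+150/4.8],[250+441/5.5,200+396/4.8]],.0445)-J0)@RJ*1000).round(1))
p,P,d=cloud("scene");hsv=cv2.cvtColor(p,cv2.COLOR_RGB2HSV)
m=(abs(P[...,0]-5)<45)&(P[...,1]<-20)&(P[...,1]>-125)&(P[...,2]>14)
red=m&((hsv[...,0]<6)|(hsv[...,0]>174))&(hsv[...,1]>200)
print("red",P[red].mean(0).round(1),P[red].min(0).round(1),P[red].max(0).round(1))
f=m&~red&(P[...,2]<33)
print("foot",np.percentile(P[f],[2,50,98],axis=0).round(1))
E
```

```text
eef_pos: [0.4924, 0.0318, -0.0091]
contact_force: [-12.2, 0.3, 8.4]
clock: 8.33
eef_pos: [0.4582, 0.0331, 0.1083]
rear [[   3.7 -108.3   30. ]]
hub 0.055 [[  4.4 -63.4  55. ]]
hub 0.065 [[  3.9 -62.3  65. ]]
plate top [[ 53.1 -19.7  44.5]
 [-45.9 -19.8  44.5]]
red [ -2.4 -67.8  52.4] [-22.9 -83.5  34.7] [ 27.8 -46.1  63.2]
foot [[ -34.7 -108.4   14.3]
 [  -8.2  -68.8   29.4]
 [  43.6  -21.7   32.3]]
```

```bash
python3 -m crank '[[0,3.06,4.79,0,0,0,0],[0,3.06,4.79,0,0,0,0],[0,3.06,4.79,0,0,0,0],[0,3.06,4.79,0,0,0,0],[0,3.06,4.79,0,0,0,0],[0,3.06,4.79,0,0,0,0],[0,3.06,4.79,0,0,0,0],[0,3.06,4.79,0.8,0,0,0],[0,3.06,4.79,0.8,0,0,0]]'; python3 - <<'E'
from h import *
p,P,d=cloud("scene")
m=(abs(P[...,0]-5)<45)&(abs(P[...,1]+140)<45)&(P[...,2]>62)&(P[...,2]<190)
Q=P[m];z0=np.percentile(Q[:,2],1);print("tip z",z0,Q[:,2].min(),m.sum())
for lo in (0,8,16,30): 
    q=Q[(Q[:,2]>z0+lo)&(Q[:,2]<z0+lo+8)];print(lo,np.percentile(q,[3,50,97],axis=0).round(0).tolist(),len(q))
np.savez("pics/s4.npz",p=p,P=P)
E
```

```text
clock: 9.13
eef_pos: [0.5669, -0.1623, 0.0666]
tcp_rot: [[0.999, -0.041, -0.005], [-0.041, -0.999, 0.002], [-0.005, -0.002, -1.0]]
contact_force: [-3.0, 0.5, -2.0]
opening: -0.0
grip_force: 0.0
tip z 94.92514665966685 88.1035356988048 2346
0 [[-11.0, -152.0, 95.0], [-8.0, -142.0, 100.0], [6.0, -126.0, 103.0]] 90
8 [[-11.0, -152.0, 103.0], [-6.0, -144.0, 107.0], [7.0, -126.0, 111.0]] 107
16 [[-11.0, -152.0, 111.0], [-7.0, -144.0, 115.0], [5.0, -126.0, 119.0]] 105
30 [[-12.0, -154.0, 125.0], [-8.0, -139.0, 129.0], [-3.0, -124.0, 133.0]] 87
```

```bash
python3 - <<'E'
from h import *
s=manip.state();print(s["eef_pos"],s["contact_force"],((s["eef_pos"]-J0)@RJ*1000).round(1))
for n in ("scene","top"):
    p,P,d=cloud(n)
    m=(abs(P[...,0]-5)<45)&(abs(P[...,1]+140)<45)&(P[...,2]>62)&(P[...,2]<190)
    if n=="scene":
        print("low",np.sort(P[m][:,2])[[0,5,10,20,40]])
        m&=P[...,2]<110
        print(P[m].min(0).round(1),P[m].max(0).round(1))
E
```

```text
[ 0.56713933 -0.16210767  0.0684993 ] [-1.35799799  0.74604378 -0.06139788] [  -0.5 -138.9   68.5]
low [92.06199753 92.82653152 94.09361637 95.8727192  98.85230895]
[ -11.9 -153.    92.1] [  10.5 -124.6  109.9]
```

```bash
python3 -m crank '[[0,0,0,0.8,0,0,0],[0,0,0,1.6,0,0,0],[0,0,0,1.85,0,0,0],[0,0,0,1.85,0,0,0],[0,0,0,1.85,0,0,0],[0,0,0,1.85,0,0,0]]'; python3 - <<'E'
from h import *
p,P,d=cloud("scene")
s=manip.state();print(((s["eef_pos"]-J0)@RJ*1000).round(1))
m=(p.max(2)<90)&(abs(P[...,0]-0)<25)&(abs(P[...,1]+138)<25)&(P[...,2]>5)&(P[...,2]<70)
print("low",np.sort(P[m][:,2])[[0,5,10,20,40]],P[m].min(0),P[m].max(0))
E
```

```text
clock: 9.78
eef_pos: [0.5704, -0.1634, -0.0011]
tcp_rot: [[0.999, -0.04, 0.002], [-0.04, -0.999, -0.001], [0.002, 0.001, -1.0]]
contact_force: [-0.9, -0.3, -0.2]
opening: -0.0001
grip_force: 0.0
[   2.9 -140.2   -1.1]
low [25.20155043 29.63026808 32.00187382 33.90712745 36.75386378] [ -11.22983106 -162.57689241   25.20155043] [  13.55517207 -115.20624789   69.98640734]
```

```bash
python3 -m crank '[[0,0,0,0.1,0,0,0],[0,0,-0.2,0.1,0,0,0],[0,0,-0.35,0.1,0,0,0],[0,0,-0.42,0.1,0,0,0],[0,0,-0.5,0.1,0,0,0],[0,0,-0.58,0.1,0,0,0],[0,0,-0.66,0.1,0,0,0],[0,0,-0.74,0.1,0,0,0],[0,0,-0.82,0.1,0,0,0],[0,0,-0.9,0.1,0,0,0],[0,0,-0.98,0.1,0,0,0],[0,0,-1.06,0.1,0,0,0],[0,0,-1.12,0.1,0,0,0],[0,0,-1.18,0.1,0,0,0],[0,0,-1.24,0.1,0,0,0],[0,0,-1.3,0.1,0,0,0],[0,0,-1.35,0.1,0,0,0],[0,0,-1.35,0.1,0,0,0]]'; python3 - <<'E'
from h import *
s=manip.state();print(((s["eef_pos"]-J0)@RJ*1000).round(1))
E
```

```text
clock: 11.33
eef_pos: [0.5716, -0.1094, -0.0067]
tcp_rot: [[0.999, -0.04, 0.0], [-0.04, -0.999, -0.001], [0.0, 0.001, -1.0]]
contact_force: [-1.6, -6.6, 0.8]
opening: -0.0003
grip_force: 3.0
[  1.8 -86.1  -6.7]
```

```bash
for i in 1 2; do python3 -m crank '[[0,0,-0.03,0,0,0,0],[0,0,-0.06,0,0,0,0],[0,0,-0.09,0,0,0,0],[0,0,-0.09,0,0,0,0]]'|sed -n '2p;4p'; done
```

```text
eef_pos: [0.5717, -0.106, -0.0067]
contact_force: [-2.9, -7.1, 1.3]
eef_pos: [0.5718, -0.1024, -0.0067]
contact_force: [-1.7, -8.4, 1.2]
```

```bash
for i in 1 2 3; do python3 -m crank '[[0,0,-0.025,0,0,0,0],[0,0,-0.05,0,0,0,0],[0,0,-0.05,0,0,0,0]]'|sed -n '2p;4p'; done
```

```text
eef_pos: [0.5719, -0.1015, -0.0067]
contact_force: [-4.2, -19.9, 0.6]
eef_pos: [0.572, -0.1011, -0.0067]
contact_force: [-7.2, -36.3, -0.8]
eef_pos: [0.5721, -0.1008, -0.0066]
contact_force: [-10.1, -54.4, -1.3]
```

```bash
python3 -m crank '[[0,0,0.3,0,0,0,0],[0,0,1,0,0,0,0],[0,0,1,-1,0,0,0],[0,0,1.5,-2,0,0,0],[0,0,2.5,-3,0,0,0],[0,0,3.5,-3,0,0,0],[0,0,4,-3,0,0,0],[0,0,4,-3,0,0,0],[0,0,4,-3,0,0,0]]'|sed -n '1,2p'; python3 - <<'E'
from h import *
p,d=vision.snapshot("top");cp=vision.camera_params("top");sp,SP,_=cloud("scene")
hsv=cv2.cvtColor(p,cv2.COLOR_RGB2HSV);H,S,V=[hsv[...,i].astype(int) for i in range(3)]
roi=np.zeros(H.shape,bool);roi[200:325,250:392]=1
J=lambda uv,z:((rays(cp,uv,z)-J0)@RJ)
m=big(roi&((H>165)|(H<4))&(S>80)&(S<200)&(V>60));print("pink",m.sum(),rect(J(outline(m)+0.0,.0405)))
m=big(cv2.morphologyEx((roi&((H<8)|(H>174))&(S>190)&(V>120)).astype(np.uint8),cv2.MORPH_CLOSE,np.ones((3,3))));print("red",m.sum(),rect(J(outline(m)+0.0,.058)))
a=cv2.resize(p[200:325,250:395],(520,450),interpolation=cv2.INTER_CUBIC)
b=cv2.resize(sp[200:340,220:440],(280,450),interpolation=cv2.INTER_CUBIC)
cv2.imwrite("pics/b5.png",np.hstack([a,b])[:,:,::-1])
E
```

```text
clock: 13.5
eef_pos: [0.5655, -0.2573, 0.1134]
pink 1650 ([[-68.5999984741211, 29.100000381469727], [79.19999694824219, 29.0], [79.19999694824219, 98.80000305175781], [-68.5, 98.9000015258789]], array([ 5.3, 63.9]), array([ 69.8, 147.7]), 89.96)
red 100 ([[-25.799999237060547, -30.200000762939453], [-18.5, -40.29999923706055], [31.899999618530273, -3.9000000953674316], [24.600000381469727, 6.199999809265137]], array([  3.1, -17.1]), array([62.1, 12.5]), 35.84)
```

View pics/b5.png

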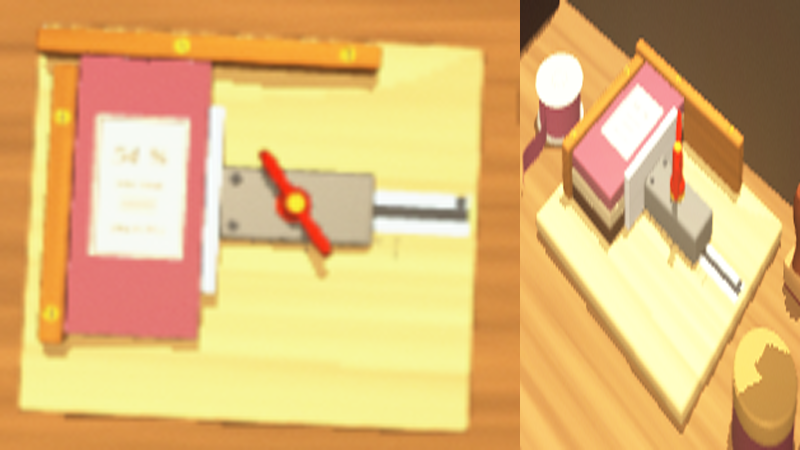

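The bars are home: pink measures jig (5.3, 63.9) and is square, and the plate at crop col 213 touches the stack. The wings lie 36° from jig x, so the screw is at about -5.34 rad. I move over the hub and turn the tool back to leave room for a long stroke.

```bash
python3 -m crank '[[24,0.07,-5.38,0,0,0,-19.6],[24,0.07,-5.38,0,0,0,-19.6],[24,0.07,-5.38,0,0,0,-19.6],[24,0.07,-5.38,0,0,0,-19.6],[24,0.07,-5.38,0,0,0,-19.6],[24,0.07,-5.38,0,0,0,-19.6],[24,0.07,-5.38,0,0,0,-19.6],[24,0.07,-5.38,0,0,0,-19.6],[24,0.07,-5.38,0,0,0,-19.6],[24,0.07,-5.38,0,0,0,-19.6],[24,0.07,-5.38,0,0,0,-19.6],[24,0.07,-5.38,0,0,0,-19.6],[24,0.07,-5.38,0,0,0,-19.6],[24,0.07,-5.38,0,0,0,-19.6],[24,0.07,-5.38,0,0,0,-19.6],[24,0.07,-5.38,0,0,0,-19.6]]'; python3 - <<'E'
from h import *
s=manip.state();R=s["tcp_rot"];print(((s["eef_pos"]-J0)@RJ*1000).round(1),s["q"].round(1),np.degrees(np.arctan2(R[1,0],R[0,0])))
E
```

```text
clock: 14.93
eef_pos: [0.5766, -0.0399, 0.1128]
tcp_rot: [[-0.097, 0.995, -0.001], [0.995, 0.097, 0.0], [0.0, -0.001, -1.0]]
contact_force: [0.3, 0.6, 0.1]
opening: 0.0207
grip_force: 0.0
[  4.  -16.4 112.8] [ -9.9  30.8  90.1   0.   59.1 -15.5] 95.58141153857042
```

```bash
python3 -m crank '[[24,-0.066,0,0,0,0,-23.6],[24,-0.066,0,0,0,0,-23.6],[24,-0.066,0,0,0,0,-23.6],[24,-0.066,0,0,0,0,-23.6],[24,-0.066,0,0,0,0,-23.6],[24,-0.066,0,0,0,0,-23.6],[24,-0.066,0,0,0,0,-23.6],[24,-0.066,0,0,0,0,-23.6],[24,-0.066,0,0,0,0,-23.6],[24,-0.066,0,0,0,0,-23.6],[24,-0.066,0,0,0,0,-23.6],[24,-0.066,0,0,0,0,-23.6],[24,-0.066,0,0,0,0,-23.6],[24,-0.066,0,0,0,0,-23.6],[24,-0.066,0,0,0,0,-23.6],[24,-0.066,0,0,0,0,-23.6],[24,-0.066,0,0,0,0,-23.6],[24,-0.066,0,0,0,0,-23.6],[24,-0.066,0,0,0,0,-23.6],[24,-0.066,0,0,0,0,-23.6]]'>/dev/null; python3 - <<'E'
from h import *
s=manip.state();R=s["tcp_rot"];print(s["clock"],((s["eef_pos"]-J0)@RJ*1000).round(1),s["q"].round(1),np.degrees(np.arctan2(R[1,0],R[0,0])))
p,d=vision.snapshot("wrist");cv2.imwrite("pics/w6.png",p[:,:,::-1])
cp=vision.camera_params("wrist");print(cp["xyz"],(cp["xyz"]-s["eef_pos"])@R)
E
```

```text
16.6 [  4.7 -19.8 113. ] [ -10.2   30.9   90.     0.    59.2 -133.7] -146.53437087526177
[ 0.51199473 -0.08733827  0.27797462] [ 0.07872344 -0.00074941 -0.16494502]
```

View pics/w6.png

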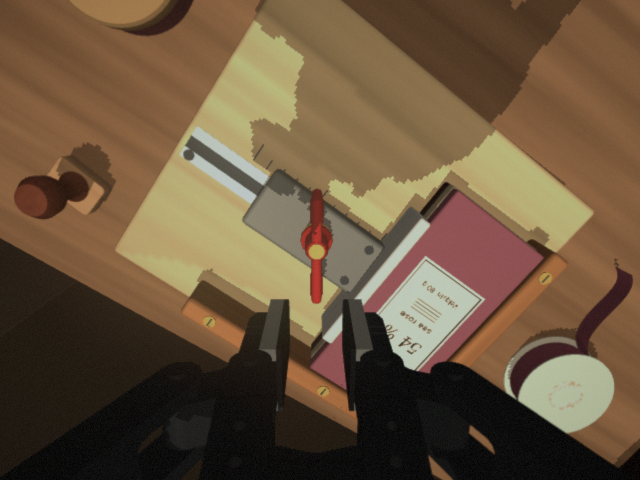

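The wings stand upright at col 317, rows 190–303, midway between the fingers, with the hub cap at (317,252). I check the hub along tool x.

```bash
python3 - <<'E'
from h import *
s=manip.state();cp=vision.camera_params("wrist")
for uv,z in (((317,252),.064),((317,238),.05),((317,192),.0615),((317,302),.0615)):
    r=rays(cp,[uv],z); print(uv,((r-J0)@RJ*1000).round(1),((r-s["eef_pos"])@s["tcp_rot"]*1000).round(1))
E
python3 -m crank '[[24,0,0,1,0,0,0],[24,0,0,1.6,0,0,0],[24,0,0,1.6,0,0,0]]'
```

```text
(317, 252) [[  2.2 -21.6  64. ]] [[ 3.1  0.1 49.1]]
(317, 238) [[ -0.8 -23.8  50. ]] [[ 6.8  0.1 63.1]]
(317, 192) [[-24.6 -41.   61.5]] [[36.2  0.1 51.6]]
(317, 302) [[27.9 -3.  61.5]] [[-28.6   0.1  51.5]]
clock: 16.9
eef_pos: [0.5746, -0.0431, 0.0452]
tcp_rot: [[-0.833, -0.553, -0.006], [-0.553, 0.833, 0.001], [0.005, 0.004, -1.0]]
contact_force: [-1.8, -0.0, -0.6]
opening: 0.0202
grip_force: 0.0
```

```bash
python3 -m crank '[[26,0.04,0,0,0,0,0],[26,0.04,0,0.4,0,0,0],[26,0.04,0,0.75,0,0,0],[26,0.04,0,0.75,0,0,0],[26,0.04,0,0.75,0,0,0]]'; python3 -m crank '[[26,0,0,0,0,0,1.4],[26,0,0,0,0,0,2.8],[26,0,0,0,0,0,4.2],[26,0,0,0,0,0,5.6],[26,0,0,0,0,0,7],[26,0,0,0,0,0,8.4],[26,0,0,0,0,0,9.8],[26,0,0,0,0,0,11.2],[26,0,0,0,0,0,12]]'
```

```text
clock: 17.32
eef_pos: [0.5765, -0.0446, 0.0203]
tcp_rot: [[-0.832, -0.554, 0.001], [-0.554, 0.832, -0.0], [-0.001, -0.001, -1.0]]
contact_force: [-0.6, 0.5, 0.5]
opening: 0.0223
grip_force: 0.0
clock: 18.07
eef_pos: [0.5764, -0.0444, 0.0209]
tcp_rot: [[-0.893, 0.45, 0.001], [0.45, 0.893, -0.0], [-0.001, 0.0, -1.0]]
contact_force: [-2.9, 2.6, -0.1]
opening: 0.022
grip_force: 1.2
```

```bash
python3 -m crank '[[26,0,0,0,0,0,1.4],[26,0,0,0,0,0,2.8],[26,0,0,0,0,0,4.2],[26,0,0,0,0,0,5.6],[26,0,0,0,0,0,7],[26,0,0,0,0,0,8.4],[26,0,0,0,0,0,9.8],[26,0,0,0,0,0,11.2],[26,0,0,0,0,0,12.6],[26,0,0,0,0,0,14],[26,0,0,0,0,0,15.4],[26,0,0,0,0,0,16.8],[26,0,0,0,0,0,18.2],[26,0,0,0,0,0,19.6],[26,0,0,0,0,0,21],[26,0,0,0,0,0,22.4],[26,0,0,0,0,0,23.8],[26,0,0,0,0,0,24]]'; python3 - <<'E'
from h import *
s=manip.state();R=s["tcp_rot"];print(s["q"].round(1),np.degrees(np.arctan2(R[1,0],R[0,0])),s["ft_torque"])
p,P,d=cloud("scene");hsv=cv2.cvtColor(p,cv2.COLOR_RGB2HSV)
m=(abs(P[...,0]-5)<45)&(abs(P[...,1]+19)<45)&(P[...,2]>38)&((hsv[...,0]<6)|(hsv[...,0]>174))&(hsv[...,1]>200)
print(m.sum(),rect(P[m]/1000) if m.sum()>5 else 0)
E
```

```text
clock: 19.57
eef_pos: [0.5763, -0.0444, 0.0207]
tcp_rot: [[0.836, 0.549, 0.001], [0.549, -0.836, -0.0], [0.001, 0.001, -1.0]]
contact_force: [-1.9, 1.9, 0.1]
opening: 0.0219
grip_force: 1.4
[-10.3  38.4  94.1   0.   47.5  46.4] 33.29202212694363 [0.22573298 0.41889574 0.06493364]
192 ([[-15.399999618530273, -49.5], [-5.900000095367432, -53.0], [11.899999618530273, -4.900000095367432], [2.4000000953674316, -1.399999976158142]], array([ -1.7, -27.2]), array([51.3, 10.1]), 69.76)
```

```bash
python3 -m crank '[[26,0,0,0,0,0,1.4],[26,0,0,0,0,0,2.8],[26,0,0,0,0,0,4.2],[26,0,0,0,0,0,5.6],[26,0,0,0,0,0,7],[26,0,0,0,0,0,8.4],[26,0,0,0,0,0,9.8],[26,0,0,0,0,0,11.2],[26,0,0,0,0,0,12.6],[26,0,0,0,0,0,14],[26,0,0,0,0,0,15.4],[26,0,0,0,0,0,16.8],[26,0,0,0,0,0,18.2],[26,0,0,0,0,0,19.6],[26,0,0,0,0,0,21],[26,0,0,0,0,0,22.4],[26,0,0,0,0,0,23.8],[26,0,0,0,0,0,24],[26,0,0,0,0,0,24]]'
python3 -m crank '[[26,0,0,0,0,0,-3],[26,0,0,-0.6,0,0,-3],[26,0,0,-1.2,0,0,-3],[26,0,0,-1.2,0,0,-3]]'
python3 - <<'E'
from h import *
s=manip.state();R=s["tcp_rot"];print(s["q"].round(1),np.degrees(np.arctan2(R[1,0],R[0,0]))+2.35)
p,P,d=cloud("scene");hsv=cv2.cvtColor(p,cv2.COLOR_RGB2HSV)
m=(abs(P[...,0]-5)<45)&(abs(P[...,1]+19)<45)&(P[...,2]>38)&((hsv[...,0]<6)|(hsv[...,0]>174))&(hsv[...,1]>200)
print(m.sum(),rect(P[m]/1000))
w,_=vision.snapshot("wrist");cp=vision.camera_params("wrist");h=cv2.cvtColor(w,cv2.COLOR_RGB2HSV)
m=big(((h[...,0]<6)|(h[...,0]>174))&(h[...,1]>200)&(h[...,2]>70));print(m.sum(),rect(((rays(cp,outline(m),.056)-J0)@RJ)))
E
```

```text
clock: 21.2
eef_pos: [0.5767, -0.0445, 0.0199]
tcp_rot: [[0.069, -0.998, 0.002], [-0.998, -0.069, -0.0], [0.0, -0.001, -1.0]]
contact_force: [1.1, 1.5, 1.6]
opening: 0.0223
grip_force: 0.9
clock: 21.53
eef_pos: [0.5784, -0.045, 0.0712]
tcp_rot: [[0.328, -0.945, 0.006], [-0.945, -0.328, -0.001], [0.003, -0.005, -1.0]]
contact_force: [1.9, 0.1, 1.3]
opening: 0.0224
grip_force: 0.0
[-10.3  34.1  92.1  -0.   53.5 150.5] -68.52434132808108
381 ([[-22.399999618530273, -2.0999999046325684], [20.899999618530273, -49.20000076293945], [28.5, -42.20000076293945], [-14.699999809265137, 4.900000095367432]], array([  3.1, -22.2]), array([10.4, 63.9]), 42.58)
3 ([[-15.600000381469727, -2.5999999046325684], [-15.399999618530273, -2.5999999046325684], [-15.300000190734863, -1.399999976158142], [-15.600000381469727, -1.399999976158142]], array([-15.5,  -2. ]), array([1.2, 0.2]), 88.33)
```

```bash
for i in 1 2; do python3 -m crank '[[26,0,0,0,0,0,-20.1],[26,0,0,0,0,0,-20.1],[26,0,0,0,0,0,-20.1],[26,0,0,0,0,0,-20.1],[26,0,0,0,0,0,-20.1],[26,0,0,0,0,0,-20.1],[26,0,0,0,0,0,-20.1],[26,0,0,0,0,0,-20.1],[26,0,0,0,0,0,-20.1],[26,0,0,0,0,0,-20.1],[26,0,0,0,0,0,-20.1],[26,0,0,0,0,0,-20.1],[26,0,0,0,0,0,-20.1],[26,0,0,0,0,0,-20.1],[26,0,0,0,0,0,-20.1],[26,0,0,0,0,0,-20.1],[26,0,0,0,0,0,-20.1]]'>/dev/null;done
python3 - <<'E'
from h import *
s=manip.state();R=s["tcp_rot"];print(s["clock"],s["q"].round(1),np.degrees(np.arctan2(R[1,0],R[0,0]))+2.35,((s["eef_pos"]-J0)@RJ*1000).round(1))
w,_=vision.snapshot("wrist");cp=vision.camera_params("wrist");h=cv2.cvtColor(w,cv2.COLOR_RGB2HSV)
m=big(((h[...,0]<6)|(h[...,0]>174))&(h[...,1]>180)&(h[...,2]>60));r=rays(cp,outline(m),.059);print(m.sum(),rect((r-J0)@RJ),rect((r-s["eef_pos"])@R))
E
```

```text
24.4667 [-10.3  34.4  92.4   0.   53.2 -49.7] 131.70888482736893 [  3.5 -21.   67. ]
834 ([[-24.0, -6.099999904632568], [-1.0, -25.299999237060547], [9.300000190734863, -13.0], [-13.800000190734863, 6.199999809265137]], array([-7.4, -9.5]), array([16., 30.]), 50.17) ([[-0.20000000298023224, -6.199999809265137], [29.5, -10.600000381469727], [31.799999237060547, 5.199999809265137], [2.200000047683716, 9.600000381469727]], array([15.8, -0.5]), array([16., 30.]), 81.54)
```

```bash
python3 -m crank '[[26,0,0,0.6,0,0,0],[26,0,0,1.2,0,0,0],[26,0,0,1.2,0,0,0]]' | sed -n '2p;4p'; python3 -m crank '[[26,0,0,0,0,0,1.4],[26,0,0,0,0,0,2.8],[26,0,0,0,0,0,4.2],[26,0,0,0,0,0,5.6],[26,0,0,0,0,0,7],[26,0,0,0,0,0,8.4],[26,0,0,0,0,0,9.8],[26,0,0,0,0,0,11.2],[26,0,0,0,0,0,12.6],[26,0,0,0,0,0,14],[26,0,0,0,0,0,14]]'
for i in 1 2 3; do python3 -m crank '[[26,0,0,0,0,0,0.5],[26,0,0,0,0,0,1],[26,0,0,0,0,0,1]]'| sed -n '3,6p'; python3 -c "from bench import manip;print(manip.state()['ft_torque'])"; done
```

```text
eef_pos: [0.5739, -0.0441, 0.0159]
contact_force: [-2.2, 0.0, -1.2]
clock: 25.68
eef_pos: [0.5763, -0.0444, 0.02]
tcp_rot: [[0.512, 0.859, 0.001], [0.859, -0.512, 0.0], [0.0, 0.0, -1.0]]
contact_force: [0.8, -0.1, -0.2]
opening: 0.022
grip_force: 0.0
tcp_rot: [[0.578, 0.816, 0.001], [0.816, -0.578, -0.0], [0.0, 0.0, -1.0]]
contact_force: [-0.0, 0.2, 0.7]
opening: 0.0223
grip_force: 0.6
[ 0.05762426 -0.00852907  0.01029323]
tcp_rot: [[0.646, 0.763, 0.0], [0.763, -0.646, -0.0], [0.0, 0.0, -1.0]]
contact_force: [-0.4, 0.1, 1.1]
opening: 0.0223
grip_force: 0.7
[ 0.01863222  0.027227   -0.01448624]
tcp_rot: [[0.71, 0.704, 0.0], [0.704, -0.71, -0.0], [0.0, 0.0, -1.0]]
contact_force: [-0.3, -0.1, 1.3]
opening: 0.0221
grip_force: 0.7
[-0.00050075  0.03996501  0.02094831]
```

```bash
for i in 1 2 3; do python3 -m crank '[[26,0,0,0,0,0,0.5],[26,0,0,0,0,0,1],[26,0,0,0,0,0,1]]'| sed -n '3,6p'; python3 -c "from bench import manip;print(manip.state()['ft_torque'])"; done; python3 - <<'E'
from h import *
p,P,d=cloud("scene");hsv=cv2.cvtColor(p,cv2.COLOR_RGB2HSV)
m=(abs(P[...,0]-5)<45)&(abs(P[...,1]+19)<45)&(P[...,2]>38)&((hsv[...,0]<6)|(hsv[...,0]>174))&(hsv[...,1]>200)
print(m.sum(),rect(P[m]/1000))
E
```

```text
tcp_rot: [[0.769, 0.64, 0.0], [0.64, -0.769, -0.0], [0.0, 0.0, -1.0]]
contact_force: [-0.4, -0.4, 0.9]
opening: 0.022
grip_force: 0.7
[0.0538221  0.06787785 0.05423221]
tcp_rot: [[0.821, 0.571, 0.0], [0.571, -0.821, -0.0], [0.0, 0.0, -1.0]]
contact_force: [-0.4, 0.2, 1.4]
opening: 0.0221
grip_force: 0.8
[0.08898433 0.08716151 0.02613149]
tcp_rot: [[0.868, 0.497, -0.0], [0.497, -0.868, 0.0], [-0.0, -0.0, -1.0]]
contact_force: [-0.8, 0.7, 0.3]
opening: 0.0223
grip_force: 0.8
[0.06466874 0.13111091 0.04257442]
170 ([[-16.700000762939453, -47.400001525878906], [-6.599999904632568, -51.599998474121094], [13.399999618530273, -3.5999999046325684], [3.299999952316284, 0.699999988079071]], array([ -1.6, -25.5]), array([52., 11.]), 67.37)
```

```bash
for i in 1 2 3; do python3 -m crank '[[26,0,0,0,0,0,0.4],[26,0,0,0,0,0,0.8],[26,0,0,0,0,0,0.8]]'| sed -n '3,6p'; python3 -c "from bench import manip;print(manip.state()['ft_torque'])"; done; python3 - <<'E'
from h import *
p,P,d=cloud("scene");hsv=cv2.cvtColor(p,cv2.COLOR_RGB2HSV)
m=(abs(P[...,0]-5)<45)&(abs(P[...,1]+19)<45)&(P[...,2]>38)&((hsv[...,0]<6)|(hsv[...,0]>174))&(hsv[...,1]>200)
print(m.sum(),rect(P[m]/1000))
E
```

```text
tcp_rot: [[0.9, 0.435, -0.0], [0.435, -0.9, 0.0], [-0.0, -0.0, -1.0]]
contact_force: [-0.6, -0.1, 2.2]
opening: 0.0224
grip_force: 0.9
[0.08947938 0.14369313 0.02391568]
tcp_rot: [[0.928, 0.371, -0.0], [0.371, -0.928, 0.0], [-0.0, -0.0, -1.0]]
contact_force: [-2.8, 1.3, 2.4]
opening: 0.0226
grip_force: 8.3
[0.20215545 0.30811134 0.3013067 ]
tcp_rot: [[0.952, 0.306, -0.0], [0.306, -0.952, -0.0], [-0.0, 0.0, -1.0]]
contact_force: [-1.3, -0.1, 4.2]
opening: 0.0226
grip_force: 27.8
[0.17480957 0.39931767 0.95093077]
137 ([[-17.299999237060547, -46.400001525878906], [-10.300000190734863, -50.20000076293945], [13.800000190734863, -5.400000095367432], [6.800000190734863, -1.7000000476837158]], array([ -1.8, -25.9]), array([50.8,  7.9]), 61.69)
```

The torque jumped to 0.95 N m with the wings at about +0.49 rad, so the screw is tight. I back off, lift away and check.

```bash
python3 -m crank '[[26,0,0,0,0,0,-1.5],[26,0,0,0,0,0,-3],[26,0,0,-0.6,0,0,-3],[26,0,0,-1.4,0,0,-3],[26,0,0,-2.4,0,0,-3],[26,0,0,-3.2,0,0,-3],[26,0,0,-3.2,0,0,-3]]' >/dev/null
python3 -m crank '[[26,-1,1,0,0,0,0],[26,-2,2,0,0,0,0],[26,-3,3,0,0,0,0],[26,-3.5,4,0,0,0,0],[26,-3.5,4.5,0,0,0,0],[26,-3.5,4.5,0,0,0,0],[26,-3.5,4.5,0,0,0,0],[26,-3.5,4.5,0,0,0,0]]' ; python3 - <<'E'
from h import *
p,d=vision.snapshot("top");cp=vision.camera_params("top");sp,SP,_=cloud("scene")
hsv=cv2.cvtColor(p,cv2.COLOR_RGB2HSV);H,S,V=[hsv[...,i].astype(int) for i in range(3)]
roi=np.zeros(H.shape,bool);roi[200:325,250:392]=1
J=lambda uv,z:((rays(cp,uv,z)-J0)@RJ)
m=big(roi&((H>165)|(H<4))&(S>80)&(S<200)&(V>60));print("pink",m.sum(),rect(J(outline(m)+0.0,.0405)))
m=big(cv2.morphologyEx((roi&((H<8)|(H>174))&(S>190)&(V>120)).astype(np.uint8),cv2.MORPH_CLOSE,np.ones((3,3))));print("red",m.sum(),rect(J(outline(m)+0.0,.058)))
a=cv2.resize(p[200:325,250:395],(400,345),interpolation=cv2.INTER_CUBIC)
b=cv2.resize(sp[200:340,220:440],(400,345),interpolation=cv2.INTER_CUBIC)
cv2.imwrite("pics/b9.png",np.hstack([a,b])[:,:,::-1])
E
```

```text
clock: 29.28
eef_pos: [0.5552, -0.2728, 0.1466]
tcp_rot: [[0.841, 0.54, 0.0], [0.54, -0.841, 0.0], [0.0, -0.0, -1.0]]
contact_force: [-1.1, 0.4, -0.4]
opening: 0.0219
grip_force: 0.0
pink 1649 ([[-68.5, 29.100000381469727], [79.0999984741211, 28.799999237060547], [79.19999694824219, 98.80000305175781], [-68.4000015258789, 99.0999984741211]], array([ 5.3, 64. ]), array([ 70. , 147.6]), 89.88)
red 106 ([[-21.700000762939453, -37.29999923706055], [-9.100000381469727, -47.5], [29.5, -0.10000000149011612], [16.799999237060547, 10.100000381469727]], array([  3.9, -18.7]), array([61.1, 16.3]), 50.89)
```

View pics/b9.png

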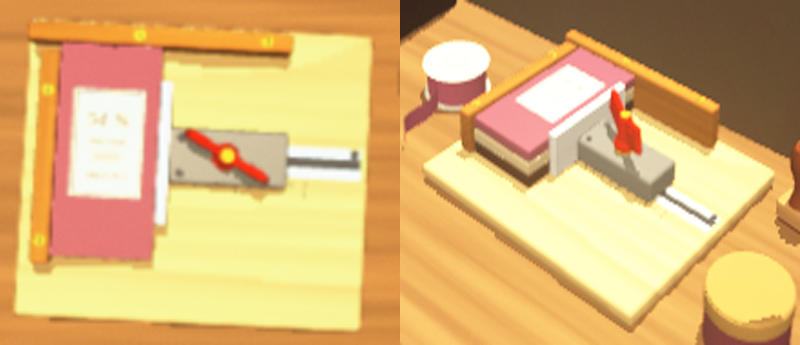

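The wings lie at +28° (crop (187,132) to (267,180)), and pink is at (5.3, 64.0). I check the front faces of the lower bars by depth, then hand in.

```bash
python3 - <<'E'
from h import *
p,P,d=cloud("scene")
for n,lo,hi in(("dark",13.5,20),("cream",23,30),("pink",32,39)):
    for y in (40,60,80):
        m=(abs(P[...,1]-y)<8)&(P[...,2]>lo)&(P[...,2]<hi)&(P[...,0]>-100)&(P[...,0]<-50); print(n,y,m.sum(),np.median(P[m][:,0]).round(1) if m.any() else None)
    m=(abs(P[...,0]+58)<8)&(P[...,2]>lo)&(P[...,2]<hi)&(P[...,1]>15)&(P[...,1]<45); print(n,"side",m.sum(),np.median(P[m][:,1]).round(1))
E
```

```text
dark 40 49 -71.0
dark 60 49 -73.7
dark 80 45 -71.0
dark side 31 27.9
cream 40 23 -69.7
cream 60 22 -69.1
cream 80 25 -69.4
cream side 24 28.8
pink 40 26 -68.8
pink 60 27 -68.3
pink 80 21 -68.4
pink side 24 28.4
```

```bash
python3 -c "from bench import manip;print(manip.job_done())"
```

```text
the job is handed in; nothing more can be done
None
```

I handed the job in at about 29 s: all three bars measure home in the corner within about 2 mm, the stop is snug, and the screw is tight at about +0.5 rad; the first push moved only the pink bar, so I went lower and pushed again.

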